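# Offer up the stone insert to its pocket

### The arm

A 7-joint arm with a two-finger parallel gripper is mounted at the origin on the work surface. World frame = base frame: x ahead of the robot, y to its left, z up, the work surface at z = 0. Lengths are in mm, angles in degrees, forces in N, time in s.
With the tool pointing down it reaches from about 350 to 900 mm from the base axis. Payload 8.1 kg.
Tool frame: the origin (TCP) lies midway between the tips of the shut fingers; the grasp point (between the pads) lies 19 mm behind it; z points along the fingers, y is the line along which they close (so a half turn about z gives the same grasp; the last joint's range is limited). The gripper opens to 85 mm and grips with 20 to 120 N. Pads are 22 mm wide; open, the fingers measure 114 mm over their backs; the gripper's body (76 mm by 85 mm) begins 54 mm behind the grasp point. The pads swing forward as they close: fully open they stand 13 mm farther back than shut.
Start: joints at [58.98, 24.895, 1.432, 90.138, -0.665, 64.973, -4.303], TCP at [265.513, -565.814, 192.623] pointing down, gripper open.
Joint ranges: [-149.89, 149.89], [-25.12, 119.58], [-72.63, 75.52], [4.76, 147.25], [-75.54, 255.54], [6.69, 114.76], [-157.13, 157.13]. Speed limits (degrees/s): [127.2, 127.2, 172.46, 172.46, 180, 180, 180].

### API

Orientations are given as [roll, pitch, yaw] about the fixed x, y, z axes, in that order (R = Rz(yaw) Ry(pitch) Rx(roll)).
In Python, from bench import bot gives the robot as it stands.
- The arm moves only by the shell command python3 -m creep 'ROWS' [OPENING] [FORCE]. ROWS is JSON, a list of rows, each an object with "travel": the shift along the tool's x, y, z as a fraction of full scale, a list of three; "rotation": the turn, a rotation vector about the tool's x, y, z as a fraction of full scale, a list of three. A call has 1 to 10 rows; each row shifts and turns the commanded pose from where the row before left it, along the tool's axes as they then stand; what a row does not reach is not made up. Full scale, the value 1, is 0.1 m for a shift and 90 degrees for a turn. A row lasts 1/12 s, in which the tool goes at most 41.7 mm and 7.16 degrees, less where a joint would pass 70% of its speed; a pose out of reach is approached as far as the arm can. A call with a number of a shift or a turn outside -1 to 1 is refused whole. A call with a gripper value outside its range is refused whole. OPENING is the opening, from 0 (shut) to 1 (fully open), set as the call begins (- or left out, the last holds). The fingers move at their own pace and stop on an object; FORCE is the grip in N (left out, the last holds). Time passes only in rows, so rows that do not move let the fingers close. It gives the time, the measured TCP pose, the force, the opening and the grip force at its end, in the units of the state.
- bot.get_state(): the state, without advancing time (a new reading comes with each control period).
- bot.snapshot(name): name is "side" or "top"; returns (picture, depth): 480x640x3 uint8, red, green, blue; 480x640 float32, mm along the optical axis (not along the pixel's ray), 0 where there is no reading.
- bot.camera_info(name): a dict with "vertical_fov" (degrees; the focal length in pixels is half the picture's height over the tangent of half this angle, whatever the lens; pixels are square), "cx", "cy" (the principal point, pixels), "extrinsics" (4x4, takes a point from world to camera coordinates). Camera axes: x right, y down, z forward; pixel columns grow to the right and rows downward; lengths in mm; the calibration is good to about 2 mm. A picture is of the moment at which its call begins. camera_info takes no time and is no camera call.
- bot.sign_off(): hands the job in; it is judged then, once.
The state is a dict: "t": time; "joint_positions": joint angles; "qd": joint speeds; "joint_torque": joint torques, N m; "eef_pos": TCP position; "eef_rot": TCP orientation; "ft_force": force on the tool from outside, world axes, zero at the start; "moment": the same for the moment, N m; "opening": finger opening in mm; "grasp_force": force on a finger pad.
Only numpy, scipy, OpenCV 4.12 (cv2) and the standard library are available. Lean on these libraries where they do the work, as an engineer would, in place of code of your own. Each camera call takes 0.05 s, during which the arm holds its last target. There are 200 camera calls.

### The job

A stretch of the carved panel's moulding has been cut out, leaving a rectangular pocket; of the three stone inserts lying on the wooden bearers, pick the one whose length fits the pocket. Lift it clear of the bearers and hold it right way up, level and still, about 10 cm above the pocket's mouth, centred over it and lined up with it, as if about to lower it in; do not let it touch the panel. Finish while still holding it there (do not put it down or let go), and leave the other two inserts, and the pencil and stone chip on the panel, where they lie.

Things in the scene. Friction and masses are not known exactly. Their poses are not given: they have to be found in the camera images.
- insert_120: pale stone insert, a straight bar 120 long x 32 wide x 40 mm high, about 0.36 kg (varies), lying on the bearers across both battens. Lower 28 mm: flat vertical sides 32 apart; above that a half-round bead 24 wide (radius 12) along its length. Origin at the centre of its underside, x along its length, z up. Symmetrical, so a half turn about z changes nothing; its centre of mass is over the origin. It may be gripped across its 32 mm width at mid-length.
- insert_90: the same stone bar but 90 mm long: too short for the pocket. Same section and origin.
- insert_150: the same stone bar but 150 mm long: too long for the pocket. Same section and origin.
- bearers: fixed wooden frame on the bench that carries the inserts: two battens 20 wide, 20 high and 330 mm long along its y, centred 30 mm either side of its origin in x (40 mm free between them), joined at the ends by two low cross strips. Origin at the centre of its underside on the bench. The inserts lie side by side across the battens about 100 mm apart, in any order, undersides 20 mm above the bench.
- panel: fixed carved stone panel, 260 x 190 mm (rough edges reach about 15 mm farther), top face 50 mm above the bench. A raised moulding 15 mm high and 32 wide with a half-round bead runs along its x through the centre, interrupted by the pocket. Origin at the centre of its underside on the bench, x along the moulding, z up.
- pocket (a point): centre of the pocket's mouth, in the panel's top face (50 mm above the bench). Pocket 124 long (along x) x 36 wide (along y) x 25 mm deep, z up.
- long_pencil: flat green carpenter's pencil, 150 x 12 x 8 mm, lying on the panel beside the moulding; origin under its middle
- chip: flat chip of stone, 26 x 22 x 7 mm, lying on the panel; origin under its middle
There are look-alikes about, which are no part of the job. What is shaped like the insert_90 but black or pink is not meant.

How it is judged (in metres and radians):
On the way:
1. the 120 mm insert is lifted clear of the bearers by the gripper, still upright (z of insert_120 in the frame of bearers above 0.04 m and contact force between insert_120 and bearers below 0.1 N and contact force between insert_120 and the fingers above 1 N and angle between insert_120's own z axis and vertical below 0.25 rad), for 0.1 s.
At the end, for the whole second after the job is handed in: the 120 mm insert is held by the fingers alone, underside 60 to 150 mm above the pocket's mouth, centre within 20 mm of the pocket's horizontally, turned within 0.14 rad of it, tilted under 0.1 rad, still (under 20 mm/s, 0.15 rad/s), touching neither panel, bearers nor other inserts (z of insert_120 in the frame of pocket between 0.06 and 0.15 m and horizontal distance between insert_120 and pocket below 0.02 m and angle between the x axis of insert_120 and the x axis of pocket, either way round below 0.14 rad and angle between insert_120's own z axis and vertical below 0.1 rad and linear speed of insert_120 below 0.02 m/s and angular speed of insert_120 below 0.15 rad/s and contact force between insert_120 and the fingers above 1 N and contact force between insert_120 and panel below 0.1 N and contact force between insert_120 and bearers below 0.1 N and contact force between insert_120 and insert_90 below 0.1 N and contact force between insert_120 and insert_150 below 0.1 N); the arm keeps its last pose, push and grip.
It fails at once if another insert was moved by more than 20 mm (distance of any of insert_90, insert_150 from where it was at the start of the episode above 0.02 m).
It fails at once if the insert was knocked against the panel (over 2 N) (contact force between insert_120 and panel above 2 N).
It fails at once if the pencil or the stone chip on the panel was moved by more than 30 mm (distance of any of long_pencil, chip from where it was at the start of the episode above 0.03 m).
It also fails if it takes over 45 s, if anything falls off the work surface, if the arm or the gripper's body presses on something with over 40 N, if the wrist force passes 120 N, or if a joint passes its speed limit or range.

## Working session

There is one attempt and no reset: what is moved stays moved. The work goes in short steps, Python scripts to look and compute and a shell command to move; the robot and the scene stay as the last step left them, time stands still between calls to the robot, and variables do not carry over. Pictures are saved under pics/ and viewed, at most 10 in all, crops included, and the job is handed in when it is done.

```bash
mkdir -p pics
cat > h.py <<'E'
import numpy as np,cv2
from bench import bot
def cam(n):
    i=bot.camera_info(n);f=240/np.tan(np.radians(i["vertical_fov"])/2);return f,i["cx"],i["cy"],np.array(i["extrinsics"])
def cloud(n,d):
    f,cx,cy,E=cam(n);v,u=np.mgrid[:480,:640]
    p=np.stack([(u-cx)/f*d,(v-cy)/f*d,d],-1)
    return (p-E[:3,3])@E[:3,:3]
E
python3 - <<'E'
from h import *
for n in("top","side"):
    im,d=bot.snapshot(n);cv2.imwrite(f"pics/{n}.png",im[...,::-1]);np.savez(f"{n}.npz",im=im,d=d)
    print(n,bot.camera_info(n),(d==0).mean())
print(bot.get_state())
E
```

```text
top {'vertical_fov': 47.32250201693549, 'cx': 315.1467909113191, 'cy': 243.50475913307696, 'extrinsics': array([[ 2.85143301e-02, -9.98794297e-01,  3.99610435e-02,
        -4.68150915e+00],
       [-9.87608481e-01, -3.43219625e-02, -1.53138798e-01,
         5.83570598e+02],
       [ 1.54325700e-01, -3.50992153e-02, -9.87396386e-01,
         9.09580607e+02],
       [ 0.00000000e+00,  0.00000000e+00,  0.00000000e+00,
         1.00000000e+00]])} 0.004195963541666667
side {'vertical_fov': 50.97450061749635, 'cx': 320.77016074175157, 'cy': 239.72286356222943, 'extrinsics': array([[ 9.93748254e-01, -1.10091193e-01,  1.85562927e-02,
        -5.71541308e+02],
       [-6.33514929e-02, -6.92909501e-01, -7.18236042e-01,
         8.78279840e+01],
       [ 9.19292945e-02,  7.12570244e-01, -6.95552048e-01,
         8.84926790e+02],
       [ 0.00000000e+00,  0.00000000e+00,  0.00000000e+00,
         1.00000000e+00]])} 0.0038248697916666665
{'t': 0.1, 'joint_positions': array([58.97991827, 24.93313893,  1.43008114, 90.18326833, -0.66489773,
       64.97168391, -4.3026745 ]), 'qd': array([ 0.02083208, -0.00019139,  0.06427912, -0.1649996 ,  0.0346006 ,
       -0.09538927, -0.00584091]), 'joint_torque': array([ 3.22678323e-03, -6.71760106e+01,  1.02828573e+00, -3.16905856e+01,
        1.57872605e-02,  7.14859867e-03,  2.19066357e-05]), 'eef_pos': array([ 265.28417607, -565.3627965 ,  191.90112102]), 'eef_rot': array([-1.79920498e+02,  6.72933314e-03,  2.51384207e+01]), 'ft_force': array([-0.23630684, -0.6924616 , -0.26117176]), 'moment': array([0.00822132, 0.05382895, 0.04371311]), 'grasp_force': 0.0, 'opening': 85.32536319949111}
```

View pics/top.png

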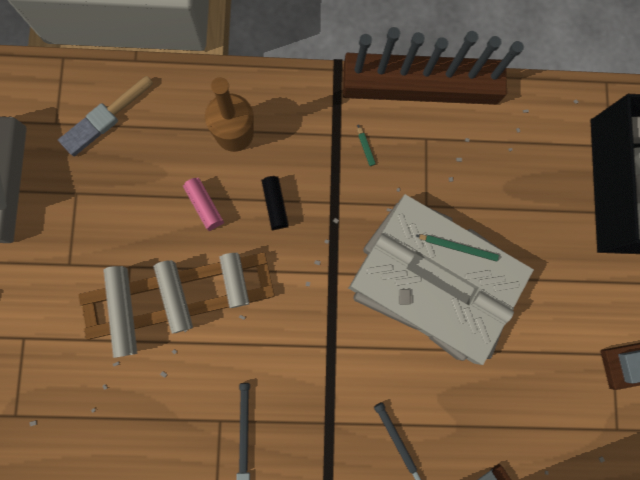

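View pics/side.png

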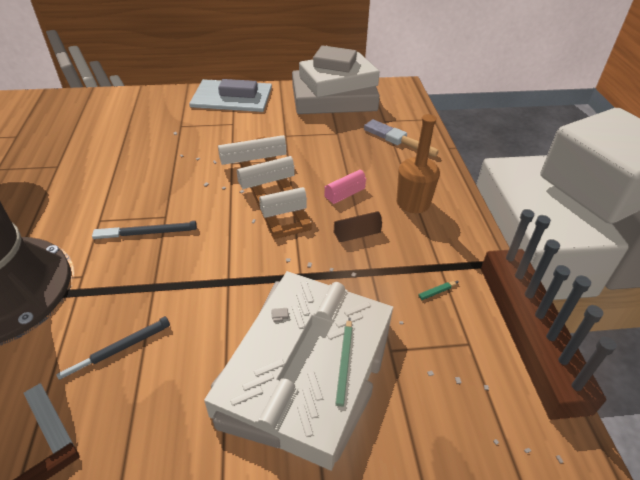

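The top view shows three pale inserts on the bearers, with centres at about (120,310), (172,296) and (234,280). The middle one at (172,296) looks like the 120. The panel pocket is at about (441,278), the pencil at (460,246) and the chip at (405,297). The side view agrees: the middle insert is at (267,172) and the pocket at about (303,345).

Run:
```python
from h import *
def rect(P):
    r=cv2.minAreaRect(P[:,:2].astype(np.float32));b=cv2.boxPoints(r)
    e=[b[1]-b[0],b[2]-b[1]];e=max(e,key=np.linalg.norm)
    return np.round(r[0],1),np.round(sorted(r[1]),1),round(np.degrees(np.arctan2(e[1],e[0]))%180,1)
for n in("top","side"):
    z=np.load(n+".npz");im,d=z["im"],z["d"];C=cloud(n,d);hsv=cv2.cvtColor(im,cv2.COLOR_RGB2HSV)
    pale=(hsv[...,1]<70)&(d>0)
    print(n,"bench z",np.median(C[(hsv[...,1]>100)&(d>0)][:,2]))
    def comps(m,roi,lo):
        m=m.astype(np.uint8);k=np.zeros_like(m);x0,y0,x1,y1=roi;k[y0:y1,x0:x1]=1
        N,l,s,c=cv2.connectedComponentsWithStats(m*k)
        return [(C[l==i],c[i]) for i in range(1,N) if s[i,4]>lo]
    roi=(90,245,265,370) if n=="top" else (205,125,320,225)
    for P,c in comps(pale&(C[...,2]>44)&(C[...,2]<75),roi,200):
        print("insert",c.round(),rect(P),"med",np.median(P[:,:2],0).round(1),"zmax",np.percentile(P[:,2],[50,98]).round(1))
    roi=(350,190,540,370) if n=="top" else (200,270,400,470)
    for P,c in comps(pale&(C[...,2]<42)&(C[...,2]>15),roi,100): print("low",c.round(),rect(P),np.median(P,0).round(1))
    for P,c in comps(pale&(C[...,2]>57)&(C[...,2]<80),roi,60): print("mould",c.round(),rect(P),np.median(P,0).round(1))
    for P,c in comps(pale&(abs(C[...,2]-50)<4),roi,300): print("top",c.round(),rect(P),np.median(P,0).round(1))
```

```text
top bench z 1.28428980730587
insert [234. 279.] (array([515.8, 151.3]), array([32.4, 89.9]), np.float32(14.3)) med [515.4 150.2] zmax [57.6 63.4]
insert [172. 296.] (array([484.6, 254.3]), array([ 33.5, 120.5]), np.float32(18.6)) med [483.9 252.2] zmax [57.4 63.2]
insert [118. 311.] (array([457.1, 341.7]), array([ 33.8, 149.5]), np.float32(11.1)) med [456.4 339.1] zmax [57.3 63.1]
low [379. 232.] (array([ 625.6, -105.8]), array([ 12.9, 114.8]), np.float32(150.9)) [605.6 -96.8  36.6]
low [442. 278.] (array([ 532. , -211.2]), array([ 34.5, 122.9]), np.float32(60.2)) [ 532.8 -214.    26.6]
low [407. 324.] (array([ 443.3, -158.3]), array([ 28.7, 258.9]), np.float32(57.3)) [ 457.7 -136.6   38.4]
mould [395. 248.] (array([ 578.4, -124.5]), array([27., 66.]), np.float32(60.7)) [ 577.1 -123.4   64.1]
mould [405. 297.] (array([ 495.4, -143.3]), array([20.8, 25.6]), np.float32(1.0)) [ 494.6 -141.7   58.7]
mould [494. 307.] (array([ 483.1, -293.1]), array([26.6, 67.3]), np.float32(59.9)) [ 482.7 -292.5   64.2]
top [442. 280.] (array([ 531.1, -209.5]), array([191.5, 260.8]), np.float32(60.8)) [ 
[... 451 characters left out ...]
ray([152.4, 318.5]), np.float32(24.5)) [ 518.7 -310.5   32.9]
low [305. 352.] (array([ 528.4, -203.5]), array([ 34.4, 117.8]), np.float32(59.6)) [ 528.5 -198.5   26. ]
mould [330. 299.] (array([ 575.6, -124.8]), array([23.5, 67.3]), np.float32(61.0)) [ 575.4 -128.4   63.9]
mould [280. 312.] (array([ 493.2, -143.2]), array([19.3, 23.6]), np.float32(176.9)) [ 493.3 -142.7   58.2]
mould [343. 366.] (array([ 580.7, -241.9]), array([ 11.8, 130.1]), np.float32(76.2)) [ 579.2 -247.4   58.4]
mould [276. 402.] (array([ 481.2, -294. ]), array([24.1, 67.2]), np.float32(59.3)) [ 481.4 -296.8   63.8]
top [302. 362.] (array([ 528.5, -208.1]), array([191.2, 263.3]), np.float32(60.7)) [ 522.9 -231.4   50.8]
```

The middle insert is 120 mm long, centred at about (484.5, 252) with yaw about 17°. The pocket is at about (530, -209), yaw 60.5°. I'll turn first, then travel to above the insert.

```bash
python3 -m creep '[{"travel":[0,0,0],"rotation":[0,0,0.045]},{"travel":[0,0,0],"rotation":[0,0,0.045]},{"travel":[0.187,-0.3,0],"rotation":[0,0,0]},{"travel":[0.187,-0.3,0],"rotation":[0,0,0]},{"travel":[0.187,-0.3,0],"rotation":[0,0,0]},{"travel":[0.187,-0.3,0],"rotation":[0,0,0]},{"travel":[0.187,-0.3,0],"rotation":[0,0,0]},{"travel":[0.187,-0.3,0],"rotation":[0,0,0]},{"travel":[0.187,-0.3,0],"rotation":[0,0,0]},{"travel":[0.187,-0.3,0],"rotation":[0,0,0]}]' 1 60
```

```text
t: 0.93
eef_pos: [338.1, -290.7, 192.4]
eef_rot: [-180.0, 0.0, 17.0]
ft_force: [0.5, 0.1, 0.1]
opening: 85.4
grasp_force: 0.0
```

```bash
python3 -m creep '[{"travel":[0.187,-0.298,0],"rotation":[0,0,0]},{"travel":[0.187,-0.298,0],"rotation":[0,0,0]},{"travel":[0.187,-0.298,0],"rotation":[0,0,0]},{"travel":[0.187,-0.298,0],"rotation":[0,0,0]},{"travel":[0.187,-0.298,0],"rotation":[0,0,0]},{"travel":[0.187,-0.298,0],"rotation":[0,0,0]},{"travel":[0.187,-0.298,0],"rotation":[0,0,0]},{"travel":[0.187,-0.298,0],"rotation":[0,0,0]}]' && python3 -m creep '[{"travel":[0.187,-0.298,0],"rotation":[0,0,0]},{"travel":[0.187,-0.298,0],"rotation":[0,0,0]},{"travel":[0.187,-0.298,0],"rotation":[0,0,0]},{"travel":[0.187,-0.298,0],"rotation":[0,0,0]},{"travel":[0.187,-0.298,0],"rotation":[0,0,0]},{"travel":[0.187,-0.298,0],"rotation":[0,0,0]},{"travel":[0.187,-0.298,0],"rotation":[0,0,0]},{"travel":[0.187,-0.298,0],"rotation":[0,0,0]},{"travel":[0,0,0],"rotation":[0,0,0]}]'
```

```text
t: 1.6
eef_pos: [411.3, -19.1, 192.6]
eef_rot: [180.0, 0.0, 17.0]
ft_force: [0.3, 0.3, 0.1]
opening: 85.5
grasp_force: 0.0
t: 2.35
eef_pos: [484.3, 258.6, 192.4]
eef_rot: [-179.7, -0.1, 17.4]
ft_force: [-0.6, 0.2, -0.0]
opening: 85.2
grasp_force: 0.0
```

```bash
python3 -m creep '[{"travel":[0,0,0.25],"rotation":[0,0,0]},{"travel":[0,0,0.25],"rotation":[0,0,0]},{"travel":[0,0,0.25],"rotation":[0,0,0]},{"travel":[0,0,0],"rotation":[0,0,0]},{"travel":[0,0,0],"rotation":[0,0,0]},{"travel":[0,0,0],"rotation":[0,0,0]}]'
python3 - <<'E'
from h import *
im,d=bot.snapshot("side");cv2.imwrite("pics/s2.png",cv2.resize(im[90:270,150:390,::-1],None,fx=3,fy=3))
print(bot.get_state()["eef_pos"],bot.get_state()["eef_rot"])
E
```

```text
t: 2.85
eef_pos: [485.1, 251.4, 118.7]
eef_rot: [-180.0, -0.1, 17.0]
ft_force: [-0.3, 0.2, 0.3]
opening: 85.4
grasp_force: 0.0
[485.42999853 251.62517129 119.13587577] [-1.79970164e+02 -1.14511658e-01  1.70327183e+01]
```

View pics/s2.png

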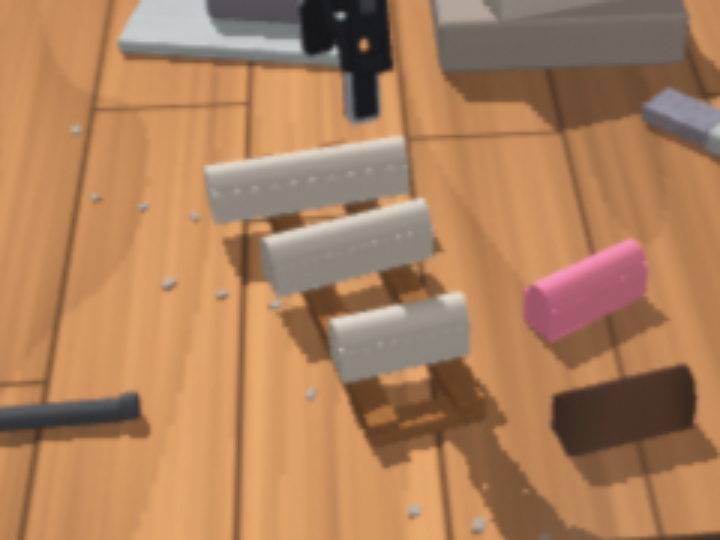

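The crop shows the gripper finger tip at crop pixel (362,115), and the middle 120 insert at (348,247). All three inserts are undisturbed. The tip looks higher than expected, so I'll check its depth point.

Run:
```python
from h import *
for n in("side","top"):
    im,d=bot.snapshot(n);C=cloud(n,d)
    if n=="side":
        for v in(110,115,120,125,128,132):print(v,C[v,266:275:4].round(0).tolist())
    else:
        cv2.imwrite("pics/t2.png",cv2.resize(im[150:390,50:310,::-1],None,fx=2.4,fy=2.4))
```

```text
110 [[492.0, 185.0, 225.0], [499.0, 180.0, 227.0], [507.0, 182.0, 226.0]]
115 [[492.0, 200.0, 206.0], [499.0, 195.0, 209.0], [506.0, 198.0, 207.0]]
120 [[491.0, 204.0, 194.0], [499.0, 197.0, 198.0], [506.0, 198.0, 197.0]]
125 [[491.0, 200.0, 185.0], [498.0, 196.0, 188.0], [505.0, 195.0, 188.0]]
128 [[490.0, 200.0, 179.0], [498.0, 196.0, 181.0], [505.0, 205.0, 175.0]]
132 [[489.0, 474.0, -0.0], [499.0, 471.0, 1.0], [509.0, 470.0, 1.0]]
```

View pics/t2.png

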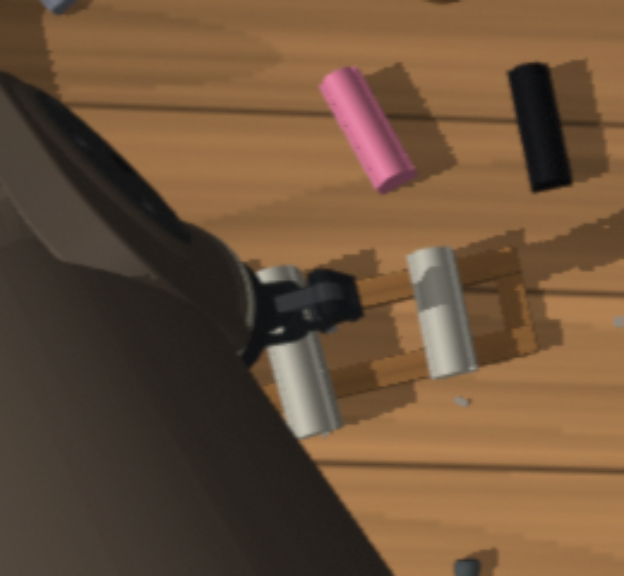

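The top crop shows the near finger at about (340,295), just to the right of the insert (middle insert spans (280,270)–(320,430)). The finger tip measures z≈177, not the expected ~132. I'll go down a little and compare again.

```bash
python3 -m creep '[{"travel":[0,0,0.2],"rotation":[0,0,0]},{"travel":[0,0,0.25],"rotation":[0,0,0]},{"travel":[0,0,0],"rotation":[0,0,0]},{"travel":[0,0,0],"rotation":[0,0,0]},{"travel":[0,0,0],"rotation":[0,0,0]}]'
python3 - <<'E'
from h import *
im,d=bot.snapshot("side");C=cloud("side",d);cv2.imwrite("pics/s3.png",cv2.resize(im[90:230,190:350,::-1],None,fx=4,fy=4,interpolation=cv2.INTER_CUBIC))
for v in range(120,176,4):print(v,C[v,266:275:4].round(0).tolist(),im[v,270])
E
```

```text
t: 3.42
eef_pos: [485.2, 251.6, 74.0]
eef_rot: [-180.0, -0.1, 17.0]
ft_force: [0.3, -0.7, 0.5]
opening: 85.7
grasp_force: 0.0
120 [[491.0, 190.0, 202.0], [498.0, 179.0, 208.0], [506.0, 182.0, 206.0]] [27 27 30]
124 [[491.0, 205.0, 185.0], [498.0, 180.0, 199.0], [506.0, 207.0, 183.0]] [28 28 31]
128 [[490.0, 199.0, 180.0], [498.0, 177.0, 193.0], [505.0, 198.0, 180.0]] [31 30 31]
132 [[490.0, 193.0, 175.0], [497.0, 179.0, 183.0], [504.0, 178.0, 183.0]] [27 28 31]
136 [[489.0, 199.0, 162.0], [497.0, 176.0, 176.0], [504.0, 197.0, 162.0]] [25 26 29]
140 [[489.0, 201.0, 152.0], [496.0, 196.0, 155.0], [504.0, 198.0, 153.0]] [28 29 32]
144 [[488.0, 199.0, 144.0], [496.0, 196.0, 146.0], [504.0, 197.0, 145.0]] [30 30 34]
148 [[488.0, 205.0, 131.0], [495.0, 196.0, 137.0], [503.0, 198.0, 135.0]] [34 35 39]
152 [[486.0, 334.0, 35.0], [495.0, 335.0, 34.0], [504.0, 337.0, 31.0]] [142 135 127]
156 [[486.0, 330.0, 27.0], [495.0, 332.0, 25.0], [504.0, 337.0, 21.0]] [146 137 126]
160 [[485.0, 342.0, 7.0], [494.0, 317.0, 24.0], [503.0, 261.0, 63.0]] [137 110  88]
164 [[485.0, 253.0, 59.0], [494.0, 251.0, 60.0], [502.0, 253.0, 58.0]] [188 180 169]
168 [[485.0, 247.0, 53.0], [493.0, 245.0, 54.0], [501.0, 249.0, 51.0]] [152 144 135]
172 [[484.0, 237.0, 50.0], [492.0, 239.0, 48.0], [501.0, 244.0, 44.0]] [146 139 130]
```

View pics/s3.png

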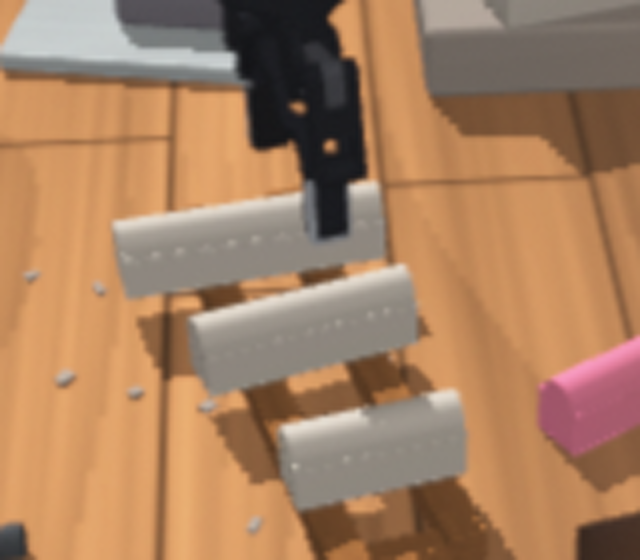

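The crop shows the near finger's tip at (330,235), with the 120 insert at (305,325) below it, all untouched. The tip is at z≈130 while the reported TCP z is 74, so the real tool is about 44 mm higher than reported. I'll go by the camera and descend another 60 mm first.

```bash
cat > tip.py <<'E'
from h import *
im,d=bot.snapshot("side");C=cloud("side",d)
dark=(im.max(2)<75)&(d>0)&(abs(C[...,0]-497)<30)&(C[...,1]>165)&(C[...,1]<232)&(C[...,2]>8)
v,u=np.where(dark);P=C[dark];s=P[:,2]<P[:,2].min()+14
print("lowest finger z",np.sort(P[:,2])[:6].round(0),"tip x",P[s,0].min().round(),P[s,0].max().round(),"y",np.median(P[s,1]).round(), bot.get_state()["eef_pos"])
E
python3 tip.py; python3 -m creep '[{"travel":[0,0,0.2],"rotation":[0,0,0]},{"travel":[0,0,0.2],"rotation":[0,0,0]},{"travel":[0,0,0.2],"rotation":[0,0,0]},{"travel":[0,0,0],"rotation":[0,0,0]},{"travel":[0,0,0],"rotation":[0,0,0]}]'; python3 tip.py
```

```text
lowest finger z [130. 133. 135. 136. 136. 137.] tip x 494.0 507.0 y 198.0 [485.52661567 251.68965782  74.20062799]
t: 3.93
eef_pos: [484.5, 251.0, 13.0]
eef_rot: [180.0, 0.0, 17.0]
ft_force: [0.1, -0.5, 0.9]
opening: 85.2
grasp_force: 0.0
lowest finger z [68. 70. 73. 73. 74. 74.] tip x 494.0 507.0 y 198.0 [485.16056817 251.48141991  13.76587392]
```

```bash
python3 -m creep '[{"travel":[0,0,0.1],"rotation":[0,0,0]},{"travel":[0,0,0.1],"rotation":[0,0,0]},{"travel":[0,0,0.1],"rotation":[0,0,0]},{"travel":[0,0,0.1],"rotation":[0,0,0]},{"travel":[0,0,0],"rotation":[0,0,0]},{"travel":[0,0,0],"rotation":[0,0,0]}]'; python3 tip.py
```

```text
t: 4.48
eef_pos: [483.9, 250.7, -28.3]
eef_rot: [180.0, 0.1, 17.0]
ft_force: [0.3, -1.0, 0.8]
opening: 85.4
grasp_force: 0.0
lowest finger z [28. 31. 31. 32. 33. 34.] tip x 492.0 507.0 y 197.0 [484.32870176 250.98225503 -27.76006126]
```

```bash
python3 -m creep '[{"travel":[0,0,0],"rotation":[0,0,0]},{"travel":[0,0,0],"rotation":[0,0,0]},{"travel":[0,0,0],"rotation":[0,0,0]},{"travel":[0,0,0],"rotation":[0,0,0]},{"travel":[0,0,0],"rotation":[0,0,0]},{"travel":[0,0,0],"rotation":[0,0,0]},{"travel":[0,0,0],"rotation":[0,0,0]},{"travel":[0,0,0],"rotation":[0,0,0]},{"travel":[0,0,0],"rotation":[0,0,0]},{"travel":[0,0,0],"rotation":[0,0,0]}]' 0 60
```

```text
t: 5.37
eef_pos: [484.9, 251.8, -26.8]
eef_rot: [-180.0, -0.1, 17.1]
ft_force: [-1.3, 0.8, 5.0]
opening: 31.3
grasp_force: 60.0
```

```bash
python3 -m creep '[{"travel":[0,0,-0.05],"rotation":[0,0,0]},{"travel":[0,0,-0.1],"rotation":[0,0,0]},{"travel":[0,0,-0.2],"rotation":[0,0,0]},{"travel":[0,0,-0.25],"rotation":[0,0,0]},{"travel":[0,0,-0.25],"rotation":[0,0,0]},{"travel":[0,0,-0.25],"rotation":[0,0,0]},{"travel":[0,0,-0.2],"rotation":[0,0,0]},{"travel":[0,0,0],"rotation":[0,0,0]},{"travel":[0,0,0],"rotation":[0,0,0]}]' 0 80
python3 - <<'E'
from h import *
im,d=bot.snapshot("side");cv2.imwrite("pics/s4.png",im[:300,120:480,::-1]);print(bot.get_state()["eef_pos"])
E
```

```text
t: 6.12
eef_pos: [485.1, 250.9, 103.7]
eef_rot: [180.0, -0.1, 17.0]
ft_force: [-0.1, -0.3, -4.2]
opening: 31.1
grasp_force: 79.7
[484.3438895  250.3777795  102.45963622]
```

View pics/s4.png

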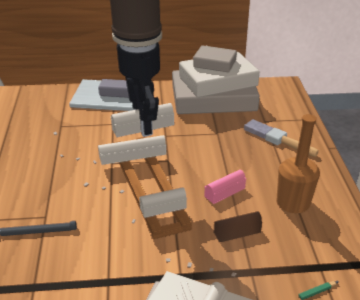

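The crop shows the 120 insert held level at (135,148), clear of the bearers, with the other two in place at (140,120) and (163,203). Next I carry it to the pocket, then turn it.

```bash
python3 -m creep '[{"travel":[-0.03,0.13,0],"rotation":[0,0,0]},{"travel":[-0.057,0.28,0],"rotation":[0,0,0]},{"travel":[-0.057,0.28,0],"rotation":[0,0,0]},{"travel":[-0.057,0.28,0],"rotation":[0,0,0]},{"travel":[-0.057,0.28,0],"rotation":[0,0,0]},{"travel":[-0.057,0.28,0],"rotation":[0,0,0]},{"travel":[-0.057,0.28,0],"rotation":[0,0,0]},{"travel":[-0.057,0.28,0],"rotation":[0,0,0]},{"travel":[-0.057,0.28,0],"rotation":[0,0,0]}]' && python3 -m creep '[{"travel":[-0.057,0.28,0],"rotation":[0,0,0]},{"travel":[-0.057,0.28,0],"rotation":[0,0,0]},{"travel":[-0.057,0.28,0],"rotation":[0,0,0]},{"travel":[-0.057,0.28,0],"rotation":[0,0,0]},{"travel":[-0.057,0.28,0],"rotation":[0,0,0]},{"travel":[-0.057,0.28,0],"rotation":[0,0,0]},{"travel":[-0.057,0.28,0],"rotation":[0,0,0]},{"travel":[-0.03,0.2,0],"rotation":[0,0,0]}]' && python3 -m creep '[{"travel":[0,0,0],"rotation":[0,0,-0.06]},{"travel":[0,0,0],"rotation":[0,0,-0.06]},{"travel":[0,0,0],"rotation":[0,0,-0.06]},{"travel":[0,0,0],"rotation":[0,0,-0.06]},{"travel":[0,0,0],"rotation":[0,0,-0.06]},{"travel":[0,0,0],"rotation":[0,0,-0.06]},{"travel":[0,0,0],"rotation":[0,0,-0.06]},{"travel":[0,0,0],"rotation":[0,0,-0.06]},{"travel":[0,0,0],"rotation":[0,0,0]},{"travel":[0,0,0],"rotation":[0,0,0]}]'
```

```text
t: 6.92
eef_pos: [506.0, 7.7, 101.2]
eef_rot: [-180.0, 0.2, 17.0]
ft_force: [0.4, -0.2, -3.9]
opening: 31.0
grasp_force: 79.7
t: 7.58
eef_pos: [527.5, -212.8, 100.8]
eef_rot: [-180.0, 0.2, 16.9]
ft_force: [0.0, -0.6, -2.6]
opening: 31.4
grasp_force: 79.7
t: 8.42
eef_pos: [528.4, -209.3, 101.3]
eef_rot: [-179.9, 0.0, 60.0]
ft_force: [1.2, 0.2, -2.7]
opening: 31.0
grasp_force: 79.7
```

Run:
```python
from h import *
for n in("side","top"):
    im,d=bot.snapshot(n);C=cloud(n,d)
    m=(im.min(2)>85)&(d>0)&(C[...,2]>135)&(C[...,2]<200)&(np.hypot(C[...,0]-530,C[...,1]+209)<90)
    P=C[m];print(n,m.sum())
    if m.sum()>100:
        r=cv2.minAreaRect(P[:,:2].astype(np.float32));print(r,"z",np.percentile(P[:,2],[1,50,99]).round(1))
        w,V=np.linalg.eigh(np.cov(P.T));a=V[:,-1];print("axis",a.round(3),np.degrees(np.arctan2(a[1],a[0]))%180)
    if n=="side":cv2.imwrite("pics/s5.png",im[...,::-1])
```

```text
side 1771
((531.2393188476562, -223.8628387451172), (110.5830307006836, 75.28089904785156), 21.209152221679688) z [148.6 178.  190.2]
axis [-0.531 -0.844 -0.073] 57.83193358214909
top 967
((525.8796997070312, -207.7559051513672), (122.63883209228516, 36.872039794921875), 52.86774826049805) z [151.1 181.3 191.3]
axis [-0.572 -0.819 -0.035] 55.05583373583214
```

View pics/s5.png

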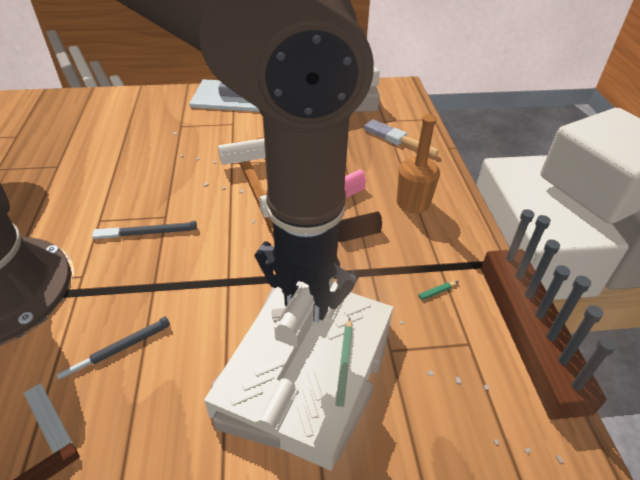

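The side view shows the insert held above the pocket at about (297,310) between the fingers, with the pencil at (345,360) and the chip at (278,313) undisturbed. Finger pixels confuse the rectangle fit, so I'll measure the two visible ends separately.

Run:
```python
from h import *
c=np.array([530,-209]);a=np.radians(60.5);X=np.array([np.cos(a),np.sin(a)]);Y=np.array([-X[1],X[0]])
for n in("side","top"):
    im,d=bot.snapshot(n);C=cloud(n,d)
    q=(C[...,:2]-c);s=q@X;t=q@Y
    m=(im.min(2)>85)&(d>0)&(C[...,2]>135)&(C[...,2]<200)&(abs(s)<85)&(abs(t)<30)
    print(n,"s range",np.percentile(s[m],[0.3,99.7]).round(1))
    for lo in range(-65,65,10):
        k=m&(s>lo)&(s<lo+10)&(abs(t)<24)
        if k.sum()>8:
            b=k&(C[...,2]>np.percentile(C[...,2][k],98)-5)
            print(lo,k.sum(),"t",np.percentile(t[k],[2,98]).round(1),"ridge t",t[b].mean().round(1),"z",np.percentile(C[...,2][k],[2,98]).round(1))
print(bot.get_state()["eef_pos"],bot.get_state()["eef_rot"])
```

```text
side s range [-63.8  54.3]
-65 526 t [-15.3  15.8] ridge t -0.5 z [150.7 189.5]
-55 205 t [-15.6  15.3] ridge t -0.3 z [153.3 189.7]
-45 200 t [-15.4  15.8] ridge t -0.2 z [152.5 189.9]
-35 196 t [-15.6  15.4] ridge t -0.5 z [153.1 189.7]
-25 191 t [-15.6  15.7] ridge t -0.5 z [153.6 190.2]
-15 268 t [-21.8  21. ] ridge t -0.6 z [146.1 190. ]
-5 74 t [-10.   15.4] ridge t 1.7 z [176.1 190.5]
5 34 t [ 0.7 17.7] ridge t 6.2 z [176.2 189.1]
35 11 t [-16.  -15.1] ridge t -15.7 z [152.7 171.5]
45 18 t [-15.9 -14.9] ridge t -15.4 z [151.6 166.9]
top s range [-61.2  59. ]
-65 62 t [ 1.4 14.8] ridge t 4.3 z [154.4 190.4]
-55 71 t [ 3.6 15.2] ridge t 6.1 z [153.9 189.7]
-45 18 t [11.6 14.9] ridge t 12.9 z [151.9 180.4]
5 57 t [-2.7 20.5] ridge t 2.0 z [147.6 191.6]
15 151 t [-16.4  14.7] ridge t -0.7 z [153.8 191.3]
25 163 t [-16.6  14.6] ridge t -0.3 z [154.9 191.4]
35 163 t [-16.3  14.7] ridge t -1.0 z [154.1 191.3]
45 161 t [-16.6  14.6] ridge t -0.3 z [155.9 191.6]
55 121 t [-16.5  14.5] ridge t -0.2 z [151.9 191.3]
[ 529.5021292  -208.96619955  102.29157143] [-1.79966575e+02  1.62861724e-02  6.01271840e+01]
```

The insert is centred to within about 2 mm, aligned to within 1°, level, and its underside is at about 150 mm, i.e. 100 mm above the mouth. I'll let it settle and hand it in.

```bash
python3 -m creep '[{"travel":[0,0,0],"rotation":[0,0,0]},{"travel":[0,0,0],"rotation":[0,0,0]},{"travel":[0,0,0],"rotation":[0,0,0]},{"travel":[0,0,0],"rotation":[0,0,0]},{"travel":[0,0,0],"rotation":[0,0,0]},{"travel":[0,0,0],"rotation":[0,0,0]}]' && python3 -c "
from bench import bot
print(bot.sign_off())"
```

```text
t: 9.12
eef_pos: [529.9, -208.9, 102.6]
eef_rot: [180.0, 0.0, 60.2]
ft_force: [0.6, -0.4, -2.8]
opening: 31.4
grasp_force: 79.7
the job is handed in; nothing more can be done
None
```

I handed the job in with the 120 mm insert held level about 100 mm above the pocket, within about 2 mm of centre and 1° of alignment; the hand-in gave no verdict, and the other inserts, pencil and chip looked undisturbed in the pictures.

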